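Test a brush cap on the gauge pin and sort it

TASK

Slide the brush cap from the yellow-marked lane of the rack, mouth first, along the level gauge pin as far as it goes, and let go so that it rests there by itself. If it goes fully home to the wooden block, draw it off and lay it lengthwise in the green rest; if it stops short, in the red rest. Leave the other cap in its plain lane and everything else where it stands.

Things in the scene. Friction and masses are not known exactly. Their poses are not given: they have to be found in the camera images.
- cap_a: one of two look-alike dark wooden brush caps: tube 120 long, 46 across, one end closed, the other (mouth) a 14 long brass ring; bore 32. One is bored 110 deep and goes home on the pin, one 80 deep and stops 30 short; they cannot be told apart by eye; either may lie in either lane. Origin on the axis at mid-length; x along the tube to the mouth (60 away). 80 g, balances 46 from the mouth
- cap_b: one of two look-alike dark wooden brush caps: tube 120 long, 46 across, one end closed, the other (mouth) a 14 long brass ring; bore 32. One is bored 110 deep and goes home on the pin, one 80 deep and stops 30 short; they cannot be told apart by eye; either may lie in either lane. Origin on the axis at mid-length; x along the tube to the mouth (60 away). 80 g, balances 46 from the mouth
- cap_a_mouth (a point): centre of cap_a's mouth (brass-ringed end), on its axis; axes as the cap's
- cap_b_mouth (a point): centre of cap_b's mouth (brass-ringed end), on its axis; axes as the cap's
- rack: wooden rack with two parallel lanes 110 apart, base 145x205x8. Each cap lies on two low rails (outer faces 20 off the lane's axis, tops 22 above the table); its tail half lies between upright cheeks 56 apart, tops 57 above the table, so only the 60 next to the mouth can be taken. Origin at centre of underside; x along the lanes to the mouths
- yellow_lane (a point): the rack's lane with yellow marks: where the origin of the cap to be tested lies at the start, 42 above the table; x along the lane to the mouth, z up
- plain_lane (a point): the rack's unmarked lane: where the origin of the cap that stays lies, 42 above the table; axes as yellow_lane
- gauge: fixed wooden gauge stand: upright block 100 wide, 110 high, 50 thick, with a level steel pin; foot 20 high, reaching 100 out under the pin. Two cheeks flank the pin's root: inner faces 64 apart, 8 thick, reaching 50 out, tops 15 above the pin's axis; fingers do not fit there, so a cap held near its mouth must be let go on the pin and retaken near its tail. Axes as pin_root
- pin_root (a point): centre of the steel pin's root at the block's face, 90 above the table; x points from the pin's tip to the block, z up. The pin is polished, 26 across, 110 long, last 12 tapered. A cap left on the pin hangs 3 below its axis (lift it by that before sliding it on, or it may bind), and stays level if 60 or more of it is on the pin
- pin_tip (a point): centre of the pin's free end, 110 from the root; axes as pin_root
- green_lane (a point): green rest (150 long, 70 wide, two rails as in the rack, open at the ends): where the origin of a cap lying centred in it is, 42 above the table; x axis along the rest, z up; the mouth may point either way
- red_lane (a point): red rest, the same shape: where the origin of a cap lying centred in it is, 42 above the table; x axis along the rest, z up; the mouth may point either way
- seal_stone: loose upright pale stone seal blank, 35x35x80; origin at centre of underside
- paste_jar: loose low white round jar with blue lid, 64 across, 40 high; origin at centre of underside
- wood_offcut: loose pale wooden block, 90x50x28 high; origin at centre of underside
- water_dish: loose blue round dish, 90 across, 30 high; origin at centre of underside
- carving_knife: loose hand tool with dark wooden handle and steel shaft, about 200 long, lying; origin at mid-length on the underside
- seal_blank: loose red-brown block, 40x40x50 high; origin at centre of underside
There are look-alikes about, which are no part of the job. There is more than one size of the part that bears red_lane; the job needs the smaller. What is shaped like the cap_b but pink is not meant.

How it is judged:
By the outcome, as a careful person would: the job done as asked, in the order asked, and still so for the second after the job is handed in, with the robot touching nothing.
It also fails if it takes over 59 s, if anything falls off the work surface, if the arm or the gripper's body presses on something with over 40 N, if the wrist force passes 120 N, or if a joint passes its speed limit or range.

ROBOT

A 6-joint arm with a two-finger parallel gripper is mounted at the origin on the work surface. World frame = base frame: x ahead of the robot, y to its left, z up, the work surface at z = 0. Lengths are in m, angles in rad, forces in N, time in s.
With the tool pointing down it reaches from about 0.3 to 1 m from the base axis. Payload 5.1 kg.
Tool frame: the origin (TCP) lies on the centre line of the jaws, within the pads' length; the fingertips stand 11 mm ahead of it and the grasp point (between the pads) lies 8 mm behind it; y points along the fingers, x is the direction in which the jaws open and shut, and the axes are right-handed (so a half turn about y gives the same grasp; the last joint's range is limited). The gripper opens to 95 mm and grips with 3 to 60 N. Pads are 20 mm wide; open, the fingers measure 119 mm over their backs; the gripper's body (75 mm by 180 mm) begins 59 mm behind the grasp point.
Start: joints at [1.13, 0.124, 1.65, -0, 1.367, -0.083], TCP at [0.228, 0.609, 0.226] pointing down, gripper open.
Joint ranges: [-2.61, 2.61], [-1.02, 2.33], [0.03, 2.71], [-1.35, 4.49], [0.32, 2.68], [-2.91, 2.91]. Speed limits (rad/s): [2.57, 2.57, 3.14, 3.14, 3.14, 3.14].

INTERFACE

Orientations are given as a 3x3 rotation matrix whose columns are the frame's x, y, z axes.
In Python, from workcell import arm gives the robot as it stands. The module is installed in compiled form; this text tells all that it offers.
- The arm moves only by the shell command python3 -m jog 'ROWS'. ROWS is text: rows parted by semicolons, each of 5 numbers parted by spaces: the shift along the tool's x, y, z in units of 100 mm (1.0 is 100 mm), then the turn about the tool's y in units of 180 degrees (1.0 is 180 degrees), then the finger opening in mm, from 0 to 95.1. In form: x y z twist gripper; .... A call has 1 to 12 rows; each row shifts and turns the commanded pose from where the row before left it, along the tool's axes as they then stand; what a row does not reach is not made up. A row lasts 1/10 s, in which the tool goes at most 50 mm and 8.59 degrees, less where a joint would pass 70% of its speed; a pose out of reach is approached as far as the arm can. A call with a number of a shift or a turn outside -1 to 1 is refused whole. A call with a gripper value outside its range is refused whole. The fingers move at their own pace and stop on an object; the grip force is fixed at half the most. Time passes only in rows, so rows that do not move let the fingers close. It gives the time, the measured TCP pose, the force and the opening at its end, in the units of the state.
- arm.get_obs(): the state, without advancing time (a new reading comes with each control period).
- arm.camera(name): name is "scene" or "top" or "wrist"; returns the picture (384x512x3 uint8, blue, green, red); there is no depth.
- arm.calibration(name): a dict with "mtx" (3x3 intrinsics, pixels), "R" (3x3) and "t" (3): a world point X has camera coordinates R X + t. Camera axes: x right, y down, z forward; pixel columns grow to the right and rows downward; lengths in m; the calibration is good to about 2 mm. A picture is of the moment at which its call begins: read the wrist's pose just before it. calibration takes no time and is no camera call; for the wrist camera it gives the pose at the moment of the call.
- arm.close_job(): hands the job in, once; it reports no verdict.
Trained networks look in the newest picture that a camera, given by its name, has taken for a name from the list of things; names that differ only in an ending like _2 or _b are one class to them, and where a whole thing is asked for, a point or a joint stands for the part that bears it (a point fixed in the world has none). Each returns a list of dicts, best first, with "confidence" (0 to 1); they miss things now and then, are a little off and sometimes report something else, mostly with a low value. They report only what shows in the picture. A call takes as long as a camera call. They do not tell look-alikes from the thing itself.
- arm.recognise(camera, target): "pixel" ([column, row] in pixels, amid what is visible of it).
The state is a dict: "t": time; "joints": joint angles; "joint_vel": joint speeds; "joint_efforts": joint torques, N m; "eef_pos": TCP position; "tool_rot": TCP orientation; "ft_force": force on the tool from outside, world axes, zero at the start; "wrist_torque": the same for the moment, N m; "gripper_width": opening from 0.0 (shut) to 1.0 (fully open).
Only numpy, scipy, OpenCV 4.12 (cv2) and the standard library are available. Lean on these libraries where they do the work, as an engineer would, in place of code of your own. Each camera call takes 0.05 s, during which the arm holds its last target. There are 200 camera calls.

## Working session

There is one attempt and no reset: what is moved stays moved. The work goes in short steps, Python scripts to look and compute and a shell command to move; the robot and the scene stay as the last step left them, time stands still between calls to the robot, and variables do not carry over. Pictures are saved under pics/ and viewed, about 8 in all and at most 12, crops included, and the job is handed in when it is done.

```bash
mkdir -p pics
cat > h.py <<'E'
import numpy as np, cv2
from workcell import arm
def ray(cam,px,z):
    c=arm.calibration(cam); K=np.array(c['mtx']);R=np.array(c['R']);t=np.array(c['t'])
    d=R.T@np.linalg.inv(K)@np.array([px[0],px[1],1.]); o=-R.T@t
    return o+d*(z-o[2])/d[2]
def proj(cam,X):
    c=arm.calibration(cam); p=np.array(c['mtx'])@(np.array(c['R'])@np.array(X)+np.array(c['t'])); return p[:2]/p[2]
E
python3 - <<'E'
from h import *
np.set_printoptions(precision=3,suppress=True)
o=arm.get_obs();print(o['t'],o['eef_pos'],o['tool_rot'],o['gripper_width'])
ims=[]
for c in('top','scene'):
    im=arm.camera(c).copy();cv2.imwrite(f'pics/raw_{c}.png',im)
    k=arm.calibration(c);print(c,-np.array(k['R']).T@np.array(k['t']),np.array(k['R']))
    cv2.imwrite(f'pics/{c}1.png',cv2.resize(im,(800,600),interpolation=cv2.INTER_CUBIC))
    if c=='top':
        for n,z in(('cap_a',.06),('cap_a_mouth',.042),('yellow_lane',.042),('plain_lane',.042),('pin_root',.09),('pin_tip',.09),('green_lane',.042),('red_lane',.042),('rack',.0),('gauge',.1)):
            for r in arm.recognise(c,n)[:4]: print(n,np.round(r['pixel']),round(r['confidence'],2),ray(c,r['pixel'],z))
E
```

```text
0.0 [0.227 0.608 0.224] [[ 0.35  -0.001 -0.937]
 [ 0.937 -0.002  0.35 ]
 [-0.002 -1.     0.   ]] 1.0016198107713028
top [ 0.313 -0.007  1.181] [[ 0.027 -1.    -0.005]
 [-0.988 -0.025 -0.155]
 [ 0.155  0.009 -0.988]]
cap_a [368. 203.] 0.87 [ 0.476 -0.341  0.06 ]
cap_a [332. 266.] 0.84 [ 0.296 -0.238  0.06 ]
cap_a [334. 200.] 0.68 [ 0.484 -0.246  0.06 ]
cap_a_mouth [366. 206.] 0.56 [ 0.471 -0.341  0.042]
cap_a_mouth [306. 156.] 0.32 [ 0.615 -0.165  0.042]
yellow_lane [344. 208.] 0.89 [ 0.462 -0.278  0.042]
yellow_lane [190. 207.] 0.49 [0.454 0.171 0.042]
plain_lane [334. 197.] 0.56 [ 0.495 -0.247  0.042]
pin_root [264. 147.] 0.74 [ 0.627 -0.039  0.09 ]
pin_root [288. 236.] 0.18 [ 0.376 -0.112  0.09 ]
pin_tip [268. 145.] 0.92 [ 0.631 -0.05   0.09 ]
green_lane [132. 196.] 0.73 [0.481 0.343 0.042]
green_lane [347. 208.] 0.59 [ 0.464 -0.286  0.042]
red_lane [148. 282.] 0.78 [0.237 0.278 0.042]
red_lane [190. 208.] 0.58 [0.451 0.17  0.042]
red_lane [328. 202.] 0.25 [ 0.481 -0.231  0.042]
rack [350. 207.] 0.72 [ 0.471 -0.305  0.   ]
rack [368. 205.] 0.51 [ 0.478 -0.361  0.   ]
gauge [266. 146.] 0.74 [ 0.626 -0.045  0.1  ]
scene [ 1.024 -0.598  0.82 ] [[ 0.722  0.692  0.02 ]
 [ 0.471 -0.47  -0.746]
 [-0.507  0.548 -0.665]]
```

View pics/top1.png

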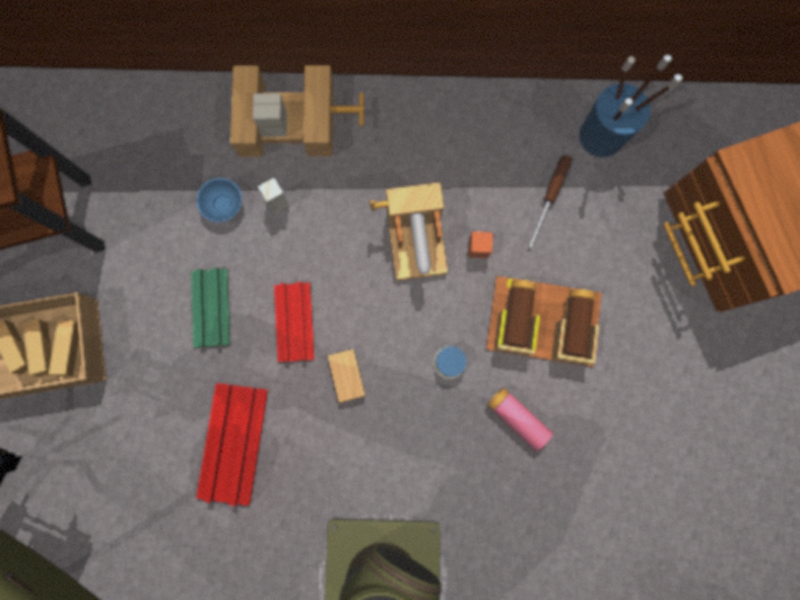

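View pics/scene1.png

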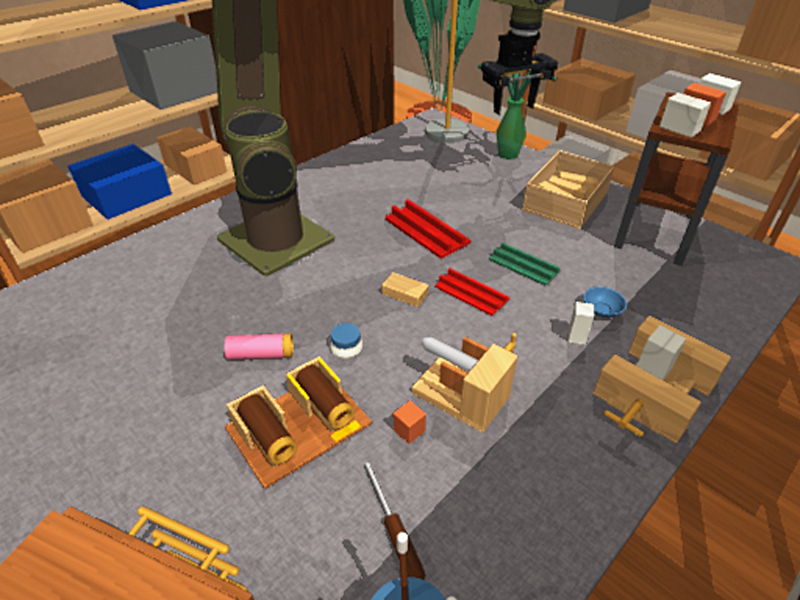

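The pictures show these candidates (800x600 top view):
- **Caps:** the yellow-marked lane holds the cap at (519,315) and the plain lane the one at (578,325). The pink look-alike is at (520,420).
- **Rests:** the small red rest is at (294,322), the large red one, not wanted, is at (233,445), and green is at (210,307).
- **Gauge:** it is at (415,230), with the pin tip near (424,270).

Next is a close crop to check this choice.

Run:
```python
from h import *
im=cv2.imread('pics/raw_top.png');c=im[110:240,240:390]
cv2.imwrite('pics/crop1.png',cv2.resize(c,None,fx=4.6,fy=4.6,interpolation=cv2.INTER_CUBIC))
hsv=cv2.cvtColor(im,cv2.COLOR_BGR2HSV)
def rects(m,z,n):
    cs,_=cv2.findContours(m.astype(np.uint8),cv2.RETR_EXTERNAL,cv2.CHAIN_APPROX_NONE)
    for k in cs:
        if cv2.contourArea(k)>150:
            P=np.array([ray('top',p[0],z)[:2] for p in k],np.float32)
            r=cv2.minAreaRect(P); print(n,np.round(r[0],3),np.round(r[1],3),round(r[2],1))
h,s,v=[hsv[...,i] for i in range(3)]
rects((((h<6)|(h>174))&(s>170)&(v>80)),.02,'red')
rects((h>65)&(h<95)&(s>80)&(v>40),.02,'green')
```

```text
red [0.231 0.283] [0.095 0.21 ] 84.4
red [0.461 0.181] [0.146 0.065] 5.8
green [0.485 0.342] [0.146 0.065] 6.2
```

View pics/crop1.png

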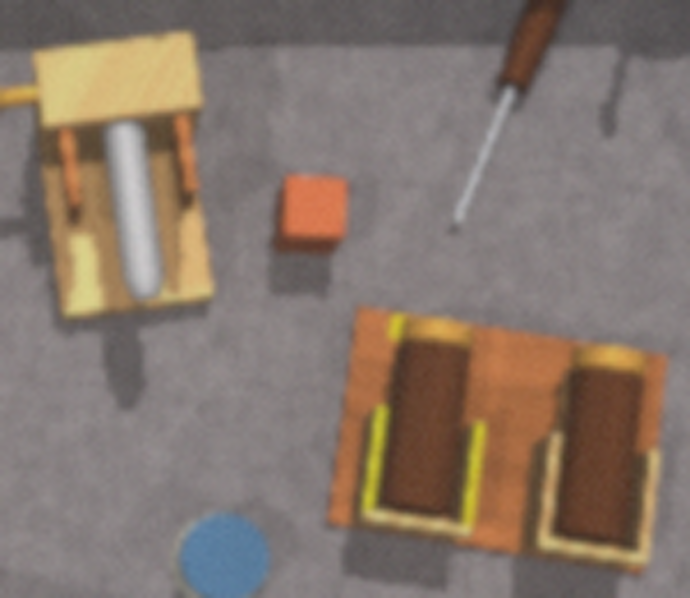

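The crop confirms the choice. The yellow-cheeked lane's cap runs from its mouth at crop (440,322) to its tail at (420,515), and the pin runs from its root at (126,122) to its tip at (148,297).

Run:
```python
from h import *
np.set_printoptions(precision=4,suppress=True)
def P(u,v,z): return ray('top',(240+(u+.5)/4.6-.5,110+(v+.5)/4.6-.5),z)
a,b=P(437,350,.042),P(420,500,.042);d=a-b
print('cap axis',a,b,np.degrees(np.arctan2(d[1],d[0])),'mouth',P(440,322,.065))
a,b=P(612,370,.042),P(593,520,.042);d=a-b
print('plain',a,b,np.degrees(np.arctan2(d[1],d[0])))
a,b=P(126,140,.09),P(146,275,.09);d=a-b
print('pin',a,b,np.degrees(np.arctan2(d[1],d[0])),'tip',P(148,297,.09),'root',P(124,122,.103))
f,g=P(42,127,.11),P(202,103,.11);e=f-g
print('face',f,g,np.linalg.norm(e),np.degrees(np.arctan2(-e[0],e[1])))
cs=[P(*p,.008) for p in((362,308),(665,356),(640,570),(330,522))]
for i in range(4): e=cs[(i+1)%4]-cs[i];print('rack',cs[i],np.linalg.norm(e),np.degrees(np.arctan2(e[1],e[0])))
# start pose of tool & target twist
R=np.array(arm.get_obs()['tool_rot']);print(np.degrees(np.arctan2(-R[1,2],-R[0,2])))
```

```text
cap axis [ 0.5279 -0.2504  0.042 ] [ 0.4317 -0.239   0.042 ] -6.76380804719431 mouth [ 0.5414 -0.2475  0.065 ]
plain [ 0.5178 -0.3614  0.042 ] [ 0.4219 -0.3474  0.042 ] -8.340743549928389
pin [ 0.6467 -0.0479  0.09  ] [ 0.5611 -0.0618  0.09  ] 9.234398311445602 tip [ 0.5474 -0.0633  0.09  ] root [ 0.6542 -0.046   0.103 ]
face [0.6476 0.0043 0.11  ] [ 0.6652 -0.0933  0.11  ] 0.09918855432867509 10.275645292162572
rack [ 0.5612 -0.2086  0.008 ] 0.20017687550234248 -97.76192290952451
rack [ 0.5342 -0.4069  0.008 ] 0.1418577095707639 171.95528865646943
rack [ 0.3937 -0.387   0.008 ] 0.2009906338034666 82.6430742739128
rack [ 0.4195 -0.1877  0.008 ] 0.14328462412789505 -8.365298051358227
-20.50259297264139
```

```bash
python3 -m jog '0 0 0 -0.035 95; 0 0 0 -0.035 95; -0.405 0 -0.195 0 95; -0.405 0 -0.195 0 95; -0.405 0 -0.195 0 95; -0.405 0 -0.195 0 95; -0.405 0 -0.195 0 95; -0.405 0 -0.195 0 95; -0.405 0 -0.195 0 95; -0.405 0 -0.195 0 95; -0.405 0 -0.195 0 95; -0.405 0 -0.195 0 95' && python3 -m jog '-0.405 0 -0.195 0 95; -0.405 0 -0.195 0 95; -0.405 0 -0.195 0 95; -0.405 0 -0.195 0 95; -0.405 0 -0.195 0 95; -0.405 0 -0.195 0 95; -0.405 0 -0.195 0 95; -0.405 0 -0.195 0 95; -0.405 0 -0.195 0 95; -0.405 0 -0.195 0 95;0 0 0 0 95; 0 0 0 0 95'
python3 - <<'E'
from h import *
np.set_printoptions(precision=4,suppress=True)
o=arm.get_obs();print(o['t'],o['eef_pos'],o['tool_rot'],o['joints'])
k=arm.calibration('wrist');print(-np.array(k['R']).T@np.array(k['t']),np.array(k['R']))
im=arm.camera('wrist').copy();cv2.imwrite('pics/w1.png',im)
for p in((.541,-.2528,.042),(.482,-.2447,.042),(.422,-.236,.042)):print(proj('wrist',p))
for n in('cap_a','cap_a_mouth','yellow_lane'):
  for r in arm.recognise('wrist',n)[:3]:print(n,r['pixel'],r['confidence'],ray('wrist',r['pixel'],.042))
E
```

```text
t: 1.8
eef_pos: [0.3653, 0.1792, 0.2261]
tool_rot: [[0.137, 0.001, -0.991], [0.991, 0.0, 0.137], [0.001, -1.0, -0.001]]
ft_force: [0.9, 0.6, 0.1]
gripper_width: 0.999
t: 3.0
eef_pos: [0.5024, -0.2476, 0.2253]
tool_rot: [[0.139, -0.001, -0.99], [0.99, 0.001, 0.139], [0.001, -1.0, 0.001]]
ft_force: [0.8, -0.4, 0.3]
gripper_width: 1.001
3.0 [ 0.5024 -0.2476  0.2253] [[ 0.1391 -0.0009 -0.9903]
 [ 0.9903  0.001   0.1391]
 [ 0.0008 -1.      0.001 ]] [-0.5539 -0.0736  1.8522  0.0004  1.3643 -1.9852]
[ 0.4292 -0.238   0.3839] [[ 0.1393  0.9903  0.0006]
 [ 0.9549 -0.1345  0.2646]
 [ 0.2621 -0.0363 -0.9644]]
[257.4974 207.393 ]
[257.3861 156.688 ]
[257.6924 100.0567]
cap_a [261.9, 155.2] 0.96 [ 0.4811 -0.239   0.042 ]
cap_a [160.7, 159.0] 0.7 [ 0.4698 -0.3518  0.042 ]
cap_a [258.7, 5.0] 0.7 [ 0.3331 -0.2223  0.042 ]
cap_a_mouth [160.1, 159.9] 0.74 [ 0.4709 -0.3526  0.042 ]
yellow_lane [212.0, 145.1] 0.78 [ 0.4627 -0.292   0.042 ]
yellow_lane [416.5, 218.1] 0.73 [ 0.5802 -0.0678  0.042 ]
```

View pics/w1.png

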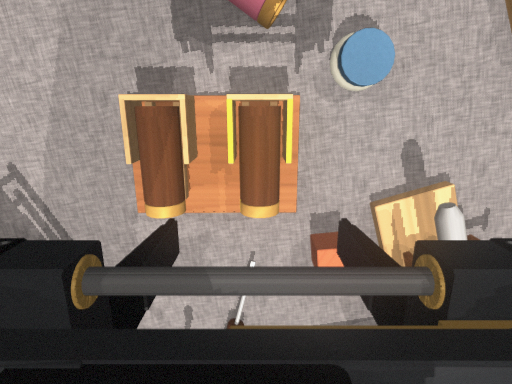

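The wrist view shows the yellow-lane cap at columns 241–280, with its mouth at (260,216). The jaws centre at column 257.5, and the pin tip is near (449,207).

Run:
```python
from h import *
np.set_printoptions(precision=4,suppress=True)
print('mouth',ray('wrist',(260.3,216.5),.065),'axis',ray('wrist',(260.3,180),.042))
print('tip',ray('wrist',(448.5,206),.09),'pin',ray('wrist',(453,230),.09))
R=np.array(arm.get_obs()['tool_rot']);p=np.array(arm.get_obs()['eef_pos'])
m=ray('wrist',(260.3,216.5),.065);g=m+R[:,2]*.042;g[2]=.034
print('delta tool',R.T@(g-p)*10)
```

```text
mouth [ 0.5448 -0.2494  0.065 ] axis [ 0.5093 -0.2444  0.042 ]
tip [ 0.5503 -0.0596  0.09  ] pin [ 0.5772 -0.0543  0.09  ]
delta tool [ 0.0227  1.9186 -0.0031]
```

```bash
python3 -m jog '0.025 0.4 0 0 95; 0 0.4 0 0 95; 0 0.4 0 0 95; 0 0.4 0 0 95; 0 0.2 0 0 95; 0 0.115 0 0 95; 0 0 0 0 95; 0 0 0 0 40; 0 0 0 0 30; 0 0 0 0 30; 0 0 0 0 30;0 0 0 0 30'
```

```text
t: 4.4
eef_pos: [0.5033, -0.2449, 0.0348]
tool_rot: [[0.138, 0.001, -0.99], [0.99, -0.001, 0.138], [-0.0, -1.0, -0.001]]
ft_force: [1.1, 0.2, -0.2]
gripper_width: 0.633
```

```bash
python3 -m jog '0 0 0 0 30; 0 0 0 0 30; 0 0 0 0 30; 0 0 0 0 30; 0 -0.05 0 0 30; 0 -0.2 0 0 30; 0 -0.4 0 0 30; 0 -0.4 0 0 30; 0 -0.2 0 0 30; 0 0 0 0 30;0 0 0 0 30'
python3 - <<'E'
from h import *
im=arm.camera('wrist').copy();cv2.imwrite('pics/w2.png',im)
im=arm.camera('scene').copy();cv2.imwrite('pics/s2.png',im)
E
```

```text
t: 5.5
eef_pos: [0.5026, -0.244, 0.1584]
tool_rot: [[0.137, -0.001, -0.991], [0.991, 0.001, 0.137], [0.001, -1.0, 0.001]]
ft_force: [-0.3, 0.9, -0.8]
gripper_width: 0.48
```

View pics/w2.png

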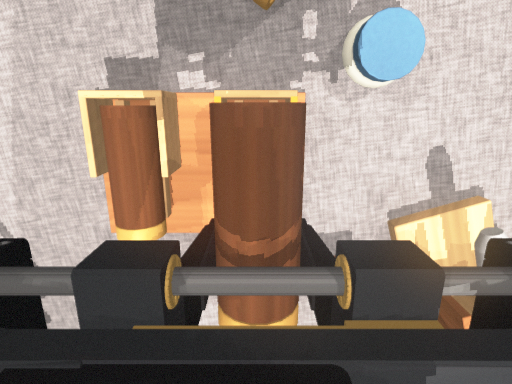

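The cap is held straight, with its tail centred near (258,105). Next I turn it to the pin's heading and stop beside the pin to measure it from the wrist.

```bash
python3 -m jog '0 0 0 -0.033 30; 0 0 0 -0.033 30; 0 0 0 -0.034 30; 0.285 -0.1 -0.38 0 30; 0.285 -0.1 -0.38 0 30; 0.285 -0.1 -0.38 0 30; 0 0 0 0 30; 0 0 0 0 30; 0 0 0 0 30'
python3 - <<'E'
from h import *
np.set_printoptions(precision=4,suppress=True)
im=arm.camera('wrist').copy();cv2.imwrite('pics/w3.png',cv2.resize(im[:,:],(800,600),interpolation=cv2.INTER_CUBIC));cv2.imwrite('pics/w3r.png',im)
for n in('pin_tip','pin_root'):
  for r in arm.recognise('wrist',n)[:3]:print(n,r['pixel'],r['confidence'],ray('wrist',r['pixel'],.09))
E
```

```text
t: 6.5
eef_pos: [0.5988, -0.1406, 0.1869]
tool_rot: [[-0.175, -0.004, -0.985], [0.985, 0.001, -0.175], [0.002, -1.0, 0.003]]
ft_force: [-0.9, 0.6, -1.0]
gripper_width: 0.481
pin_tip [343.2, 200.4] 0.92 [ 0.59  -0.068  0.09 ]
pin_root [342.8, 206.6] 0.89 [ 0.596  -0.0669  0.09  ]
pin_root [152.0, 56.7] 0.24 [ 0.5033 -0.2417  0.09  ]
```

View pics/w3.png

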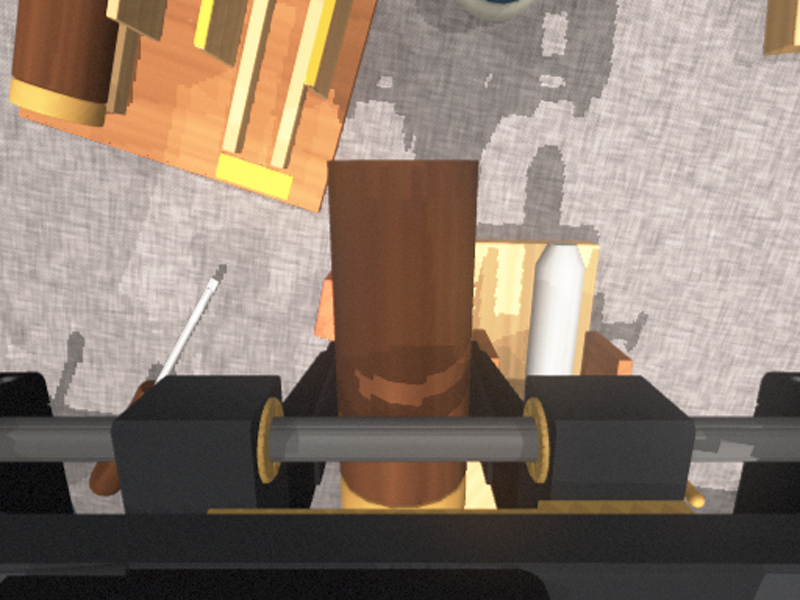

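The pin lies in the picture from its tip at (560,245) to (554,370), clear of the cap. The cap's tail edge is at (403,160).

Run:
```python
from h import *
np.set_printoptions(precision=4,suppress=True)
W=lambda u,v,z:ray('wrist',((u+.5)*.64-.5,(v+.5)*.64-.5),z)
im=cv2.imread('pics/w3r.png');g=cv2.cvtColor(im,cv2.COLOR_BGR2HSV)
pts=[]
for v in range(172,236,6):
    s=g[v,325:385];k=np.where((s[:,1]<40)&(s[:,2]>90))[0]+325
    print(v,k.min(),k.max(),end=' | ')
    pts.append(ray('wrist',((k.min()+k.max())/2,v),.09))
pts=np.array(pts);print();f=np.polyfit(pts[:,0],pts[:,1],1);print('pin ang',np.degrees(np.arctan(f[0])),'y at .55',np.polyval(f,.55),pts[[0,-1]])
o=arm.get_obs();p=np.array(o['eef_pos']);R=np.array(o['tool_rot']);za=p[2]+.008
print('tip',W(560,245,.09+.008),'captail',W(403,160,za+.023),'axis',W(403,170,za),W(404,440,za))
# offset of pin line in tool frame
for q in (W(559,260,.09),W(554.5,370,.09)):print('pin in tool',R.T@(q-p)*10)
for q in (W(403,160,za+.023),W(404,440,za)):print('cap in tool',R.T@(q-p)*10)
```

```text
172 343 384 | 178 343 384 | 184 342 384 | 190 342 384 | 196 341 384 | 202 341 384 | 208 340 384 | 214 339 368 | 220 339 367 | 226 338 367 | 232 338 366 | 
pin ang 2.251998353789492 y at .55 -0.055412111459220176 [[ 0.5629 -0.0572  0.09  ]
 [ 0.6178 -0.0529  0.09  ]]
tip [ 0.5502 -0.0678  0.098 ] captail [ 0.5244 -0.1552  0.2191] axis [ 0.5269 -0.1547  0.1961] [ 0.6174 -0.1384  0.1961]
pin in tool [0.8362 0.9819 0.2583]
pin in tool [ 0.8652  0.9809 -0.3841]
cap in tool [-0.0068 -0.3088  0.7598]
cap in tool [-0.0034 -0.0803 -0.1854]
```

Run:
```python
from h import *
np.set_printoptions(precision=4,suppress=True,linewidth=200)
im=cv2.imread('pics/w3r.png')
for v in(186,214): print(im[v,330:386].astype(int)[:,[0,2]].T)
o=arm.get_obs();p=np.array(o['eef_pos']);R=np.array(o['tool_rot'])
G=cv2.Sobel(cv2.GaussianBlur(im[...,0],(3,3),0),cv2.CV_32F,1,0)
for v in range(174,238,7):
    l=332+np.argmax(G[v,332:352]); r=362+np.argmin(G[v,362:382]); print(v,l,r,R.T@(ray('wrist',((l+r)/2,v),.09)-p)*10)
```

```text
[[202 201 198 156 141 133 133 135 137 141 138 116 126 140 154 167 176 186 194 204 211 219 224 231 233 236 241 242 248 250 249 249 250 249 249 246 245 244 244 241 232 221 186 151 149 151 149 151 153
  150 180 200 180 185 182 176]
 [255 254 255 248 239 235 236 236 237 240 237 158 146 157 171 182 194 203 212 219 224 230 235 240 242 245 247 248 252 253 253 252 253 252 252 251 250 249 250 247 240 230 233 241 245 247 247 247 248
  246 223 220 202 206 202 194]]
[[125 118 118 117 115 117 111 111 103 120 137 152 166 175 188 196 205 214 221 227 233 239 241 243 245 247 248 245 244 246 245 243 240 243 244 243 236 225 212 158 143 141 142 141  99  72  68  72  74
   70  69  73  73  75  83 105]
 [224 217 213 210 213 217 202 205 158 140 152 168 183 191 202 214 219 225 230 236 242 246 247 249 250 251 252 250 249 250 250 249 246 248 249 248 243 234 222 233 241 241 240 240 179 124 117 118 121
  124 127 132 134 135 137 140]]
174 344 373 [0.8498 0.9818 0.1912]
181 344 373 [0.8551 0.9817 0.13  ]
188 343 372 [0.8518 0.9816 0.0681]
195 343 371 [0.8528 0.9815 0.0054]
202 342 370 [ 0.8495  0.9814 -0.0581]
209 341 369 [ 0.8461  0.9813 -0.1224]
216 340 368 [ 0.8427  0.9812 -0.1875]
223 339 367 [ 0.8392  0.9811 -0.2534]
230 339 366 [ 0.8402  0.981  -0.3202]
237 338 366 [ 0.8412  0.9808 -0.3878]
```

Measurements agree to about 1 mm: the cap axis is at tool x ≈ 0 and the pin at tool x = 0.84, nearly parallel. I move in front of the tip and down to the pin's height.

```bash
python3 -m jog '0.28 0 0.36 0 30; 0.28 0 0.36 0 30; 0.285 0 0.36 0 30; 0 0.35 0 0.004 30; 0 0.35 0 0 30; 0 0.25 0 0 30; 0 0.1 0 0 30; 0 0 0 0 30; 0 0 0 0 30'
python3 - <<'E'
from h import *
np.set_printoptions(precision=4,suppress=True)
o=arm.get_obs();p=np.array(o['eef_pos']);R=np.array(o['tool_rot']);print(p,R)
g=p+np.array([0,0,.008]);m=g-R[:,2]*.043
im=arm.camera('scene').copy();cv2.imwrite('pics/s3r.png',im)
print('mouth',m,proj('scene',m),'tip',proj('scene',(.5495,-.0615,.09)),proj('scene',(.658,-.0435,.09)))
u,v=proj('scene',m).astype(int);c=im[v-60:v+60,u-80:u+80];print(u-80,v-60)
cv2.imwrite('pics/s3.png',cv2.resize(c,None,fx=5,fy=5,interpolation=cv2.INTER_CUBIC))
E
```

```text
t: 7.55
eef_pos: [0.4798, -0.0768, 0.0853]
tool_rot: [[-0.162, 0.002, -0.987], [0.987, -0.0, -0.162], [-0.001, -1.0, -0.001]]
ft_force: [1.1, 0.1, -0.7]
gripper_width: 0.484
[ 0.4798 -0.0768  0.0853] [[-0.1623  0.0016 -0.9867]
 [ 0.9867 -0.0004 -0.1623]
 [-0.0007 -1.     -0.0015]]
mouth [ 0.5223 -0.0698  0.0933] [262.23   213.5317] tip [271.316  217.7775] [305.693  234.9657]
182 153
```

View pics/s3.png

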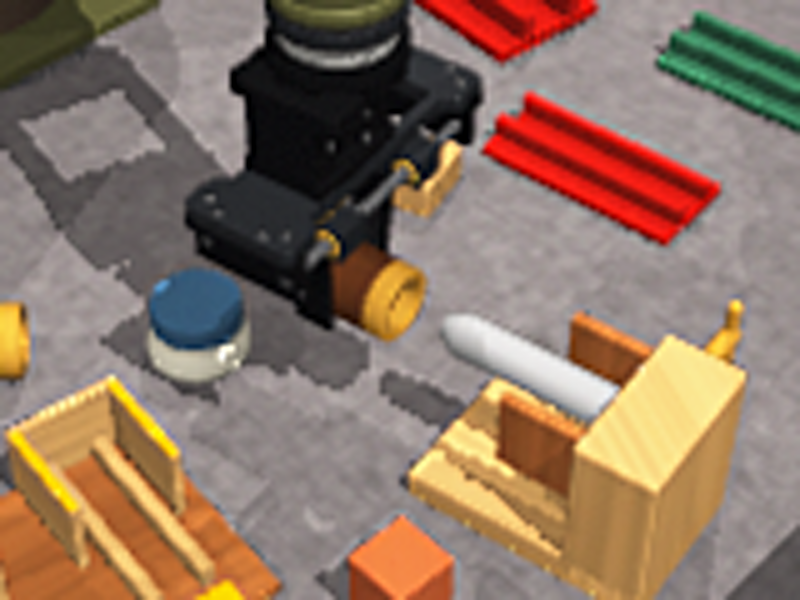

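Scene crop: the mouth ring is at (402,300) and the pin tip at (447,331). They are in line, with the cap about 3 mm high and about 1.5 mm to the right. I correct that and start the cap on.

```bash
python3 -m jog '0.015 0.025 0 0 30; 0 0 -0.1 0 30; 0 0 -0.1 0 30; 0 0 -0.1 0 30; 0 0 -0.05 0 30; 0 0 -0.05 0 30; 0 0 0 0 30' && python3 -m jog '0 0 -0.1 0 30; 0 0 -0.1 0 30; 0 0 0 0 30;0 0 0 0 30'
```

```text
t: 8.3
eef_pos: [0.5189, -0.0681, 0.0816]
tool_rot: [[-0.163, -0.0, -0.987], [0.987, -0.0, -0.163], [0.0, -1.0, 0.0]]
ft_force: [0.0, -0.3, -0.7]
gripper_width: 0.48
t: 8.7
eef_pos: [0.5382, -0.0649, 0.0816]
tool_rot: [[-0.163, -0.0, -0.987], [0.987, -0.0, -0.163], [0.0, -1.0, 0.0]]
ft_force: [0.5, 0.2, -1.4]
gripper_width: 0.485
```

```bash
python3 -m jog '0 -0.005 -0.1 0 30; 0 0 -0.1 0 30; 0 0 -0.1 0 30; 0 0 -0.1 0 30; 0 0 0 0 30; 0 0 0 0 30' && python3 -m jog '0 0 -0.05 0 30; 0 0 -0.05 0 30; 0 0 0 0 30;0 0 0 0 30'
```

```text
t: 9.3
eef_pos: [0.5777, -0.0583, 0.082]
tool_rot: [[-0.163, -0.001, -0.987], [0.987, 0.0, -0.163], [0.0, -1.0, 0.001]]
ft_force: [-0.0, 1.4, -1.2]
gripper_width: 0.48
t: 9.7
eef_pos: [0.5846, -0.0571, 0.0813]
tool_rot: [[-0.163, -0.008, -0.987], [0.987, -0.001, -0.163], [0.001, -1.0, 0.008]]
ft_force: [-8.4, -1.5, 2.8]
gripper_width: 0.483
```

It stopped at about 80 mm on, with an 8 N reaction. Next I let go, check from the pictures how far it is from the block, then push again at the tail to rule out binding.

```bash
python3 -m jog '0 0 0 0 60; 0 0 0 0 95; 0 0 0 0 95; 0 0 0 0 95; 0 0 0 0 95; 0 0 0.2 0 95; 0 0 0.3 0 95; 0 0 0.12 0 95; 0 0 0 0 95; 0 0 0 0 95'
python3 - <<'E'
from h import *
np.set_printoptions(precision=4,suppress=True)
im=arm.camera('scene').copy();cv2.imwrite('pics/s4r.png',im)
print('short',proj('scene',(.6275,-.0485,.09)),'home',proj('scene',(.657,-.0435,.09)))
c=im[165:265,230:350]
cv2.imwrite('pics/s4.png',cv2.resize(c,None,fx=6,fy=6,interpolation=cv2.INTER_CUBIC))
E
```

```text
t: 10.7
eef_pos: [0.527, -0.067, 0.0827]
tool_rot: [[-0.163, 0.002, -0.987], [0.987, -0.0, -0.163], [-0.0, -1.0, -0.002]]
ft_force: [-0.0, 0.7, 0.4]
gripper_width: 0.999
short [295.7263 229.9635] home [305.4011 234.7668]
```

View pics/s4.png

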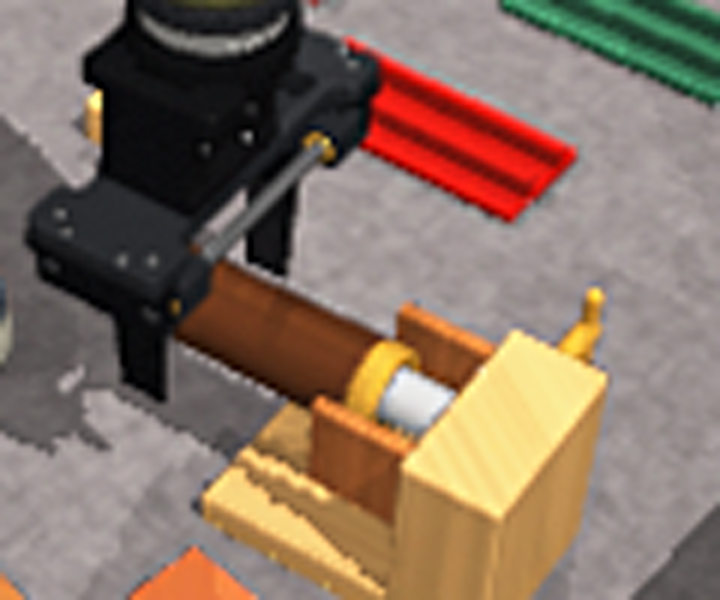

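The picture shows the cap resting on the pin by itself. Its ring is at (385,370), with roughly 30 mm of bare pin up to the block. I regrip at the tail, lift by the sag and push again to confirm.

```bash
python3 -m jog '0 0.02 0 0 30; 0 0 0 0 30; 0 0 0 0 30; 0 0 0 0 30; 0 0 0 0 30; 0 0 0 0 30; 0 0 0 0 30;0 0 0 0 30; 0 0 0 0 30; 0 -0.02 0 0 30; 0 0 0 0 30' && python3 -m jog '0 0 -0.03 0 30; 0 0 -0.03 0 30; 0 0 -0.03 0 30;0 0 0 0 30;0 0 0 0 30'
```

```text
t: 11.85
eef_pos: [0.5262, -0.0669, 0.0823]
tool_rot: [[-0.163, 0.0, -0.987], [0.987, -0.0, -0.163], [-0.0, -1.0, -0.0]]
ft_force: [-0.4, 0.4, -0.4]
gripper_width: 0.483
t: 12.35
eef_pos: [0.5281, -0.0665, 0.0805]
tool_rot: [[-0.164, -0.019, -0.986], [0.986, -0.002, -0.164], [0.001, -1.0, 0.019]]
ft_force: [-23.1, -5.3, 12.8]
gripper_width: 0.482
```

It is a hard stop at 23 N with no travel, so this is the short-bored cap and it goes in the red rest. I relax the push, let go so it rests, then retake it near its balance point and draw it off.

```bash
python3 -m jog '0 0 0.075 0 30; 0 0 0 0 30; 0 0 0 0 60; 0 0 0 0 95; 0 0 0 0 95; 0 0 0 0 95; 0 0 0 0 95; 0 0 0 0 95; 0 0 0 0 95; 0 0 0 0 95'
python3 - <<'E'
from h import *
im=arm.camera('scene');print(arm.get_obs()['eef_pos'])
a=cv2.imread('pics/s4r.png')[200:245,265:320].astype(int);b=im[200:245,265:320].astype(int)
print('change vs first rest',abs(a-b).max(2).mean(),(abs(a-b).max(2)>40).sum())
E
python3 -m jog '0 0 -0.25 0 95; 0 0 -0.27 0 95; 0 0.02 0 0 95; 0 0 0 0 30; 0 0 0 0 30; 0 0 0 0 30; 0 0 0 0 30; 0 0 0 0 30; 0 0 0 0 30; 0 0 0 0 30;0 -0.02 0 0 30; 0 0 0 0 30'
```

```text
t: 13.35
eef_pos: [0.5276, -0.0666, 0.0821]
tool_rot: [[-0.163, -0.0, -0.987], [0.987, 0.0, -0.163], [0.0, -1.0, 0.0]]
ft_force: [-0.8, -0.6, -0.3]
gripper_width: 0.994
[ 0.52764672 -0.06664557  0.08213758]
change vs first rest 2.5672727272727274 18
t: 14.6
eef_pos: [0.579, -0.0582, 0.0824]
tool_rot: [[-0.163, 0.0, -0.987], [0.987, -0.0, -0.163], [-0.0, -1.0, -0.0]]
ft_force: [-0.3, 0.1, -0.3]
gripper_width: 0.48
```

```bash
python3 -m jog '0 0 0.1 0 30; 0 0 0.2 0 30; 0 0 0.3 0 30; 0 0 0.3 0 30; 0 0 0.2 0 30; 0 -0.3 0 0 30; 0 -0.4 0 0 30; 0 -0.4 0 0.02 30; 0.4 0 -0.165 0 30; 0.4 0 -0.165 0 30; 0.4 0 -0.165 0 30; 0.4 0 -0.165 0 30' && python3 -m jog '0 0 0 0 30; 0 0 0 0 30'
python3 - <<'E'
from h import *
np.set_printoptions(precision=4,suppress=True)
im=arm.camera('wrist').copy();cv2.imwrite('pics/w5.png',im)
hsv=cv2.cvtColor(im,cv2.COLOR_BGR2HSV);h,s,v=[hsv[...,i] for i in range(3)]
m=(((h<6)|(h>174))&(s>170)&(v>60)).astype(np.uint8)
o=arm.get_obs();p=np.array(o['eef_pos']);R=np.array(o['tool_rot'])
cs,_=cv2.findContours(m,cv2.RETR_EXTERNAL,cv2.CHAIN_APPROX_NONE)
for k in cs:
    if cv2.contourArea(k)>300:
        P=np.array([ray('wrist',q[0],.02)[:2] for q in k],np.float32);r=cv2.minAreaRect(P)
        print(k[:,0].min(0),k[:,0].max(0),r,R.T@(np.array([*r[0],.042])-p)*10)
E
```

```text
t: 15.8
eef_pos: [0.5196, 0.091, 0.1922]
tool_rot: [[-0.1, 0.0, -0.995], [0.995, -0.0, -0.1], [-0.0, -1.0, -0.0]]
ft_force: [-0.2, 0.1, -0.3]
gripper_width: 0.484
t: 16.0
eef_pos: [0.5193, 0.0902, 0.1917]
tool_rot: [[-0.103, -0.001, -0.995], [0.995, -0.001, -0.103], [-0.0, -1.0, 0.001]]
ft_force: [0.0, -0.5, -0.6]
gripper_width: 0.484
[312  61] [384 204] ((0.46645474433898926, 0.1772749423980713), (0.14937172830104828, 0.06683254987001419), 5.703387260437012) [0.928  1.4974 0.4356]
[411   0] [511  31] ((0.341678649187088, 0.26696696877479553), (0.026692017912864685, 0.09776462614536285), 5.778959274291992) [1.9466 1.498  1.5861]
```

View pics/w5.png

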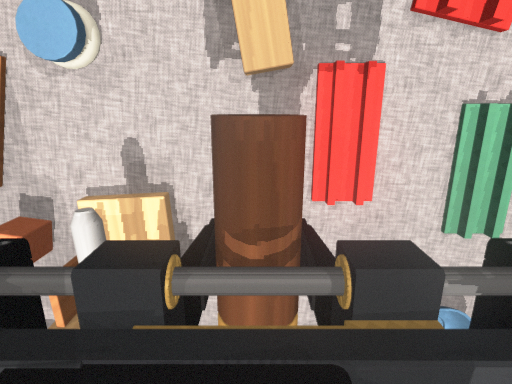

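The small red rest spans (312–384, 61–204). The estimates of its lateral offset differ by about 4 mm, so I measure the rail edges, whose height is known.

Run:
```python
from h import *
np.set_printoptions(precision=4,suppress=True,linewidth=250)
im=cv2.imread('pics/w5.png')
for v in (90,130,170): print(v,im[v,308:388,2])
o=arm.get_obs();p=np.array(o['eef_pos']);R=np.array(o['tool_rot'])
for v in(90,130,170):print(v,[(u,z,(R.T@(ray('wrist',(u,v),z)-p)*10)[[0,2]].round(3)) for u in(320,335,363,378) for z in(.006,.022)])
c=cv2.resize(im[50:215,300:395],None,fx=3.6,fy=3.6,interpolation=cv2.INTER_CUBIC);cv2.imwrite('pics/w5c.png',c)
```

```text
90 [202 212 214 203 191 185 202 200 162 192 254 254 254 254 254 254 253 252 252 252 252 252 252 241 164 142 170 253 254 254 254 254 254 254 254 254 254 254 254 254 254 254 254 254 254 254 252 251 251 250 251 250 251 248 168 137 138 137 237 253 254 254
 254 254 254 254 254 253 253 253 253 253 254 254 254 219 195 185 205 209]
130 [219 213 192 189 186 189 162 191 254 254 254 254 254 254 252 252 252 252 251 251 251 198 151 142 241 253 253 254 254 254 254 254 254 254 254 254 254 254 254 254 254 252 254 252 251 251 251 251 251 251 223 161 148 146 181 252 253 253 253 253 253 253
 253 253 253 253 254 254 254 254 254 231 216 218 227 219 220 224 221 219]
170 [200 197 198 196 158 189 253 254 254 254 254 254 252 251 251 251 251 252 242 165 141 196 252 253 253 253 253 253 253 253 253 253 253 253 254 254 254 254 254 254 252 251 251 251 250 251 249 182 146 139 142 247 253 253 253 253 253 253 253 252 252 252
 254 254 254 254 253 226 208 210 212 207 203 212 213 219 224 221 219 223]
90 [(320, 0.006, array([0.654, 0.914])), (320, 0.022, array([0.624, 0.906])), (335, 0.006, array([0.814, 0.914])), (335, 0.022, array([0.776, 0.906])), (363, 0.006, array([1.111, 0.914])), (363, 0.022, array([1.059, 0.906])), (378, 0.006, array([1.27 , 0.914])), (378, 0.022, array([1.211, 0.906]))]
130 [(320, 0.006, array([0.677, 0.496])), (320, 0.022, array([0.645, 0.508])), (335, 0.006, array([0.841, 0.496])), (335, 0.022, array([0.802, 0.508])), (363, 0.006, array([1.149, 0.496])), (363, 0.022, array([1.095, 0.508])), (378, 0.006, array([1.314, 0.496])), (378, 0.022, array([1.252, 0.508]))]
170 [(320, 0.006, array([0.7  , 0.049])), (320, 0.022, array([0.668, 0.082])), (335, 0.006, array([0.871, 0.049])), (335, 0.022, array([0.83 , 0.082])), (363, 0.006, array([1.189, 0.049])), (363, 0.022, array([1.134, 0.082])), (378, 0.006, array([1.36 , 0.049])), (378, 0.022, array([1.296, 0.082]))]
```

View pics/w5c.png

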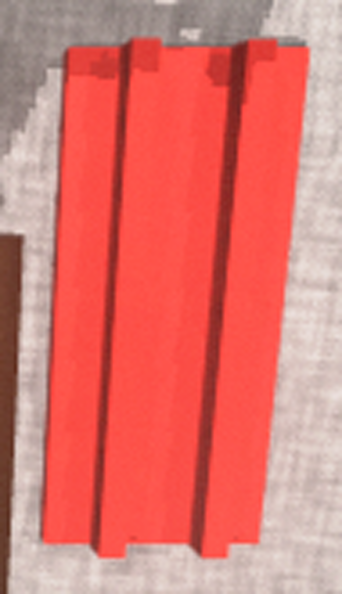

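The rail edges put the lane axis at tool x = 0.968 and the rest's centre at tool z = 0.437. The cap's centre is 0.11 behind the grasp, so I shift x by +0.968 and z by +0.33, then go down 1.56.

```bash
python3 -m jog '0.33 0 0.11 0 30; 0.33 0 0.11 0 30; 0.31 0 0.11 0 30; 0 0 0 0 30; 0 0.4 0 0 30; 0 0.4 0 0 30; 0 0.4 0 0 30; 0 0.2 0 0 30; 0 0.08 0 0 30; 0 0.06 0 0 30; 0 0.02 0 0 30; 0 0 0 0 30'
python3 - <<'E'
from h import *
cv2.imwrite('pics/s6.png',cv2.resize(arm.camera('scene')[110:230,220:380],None,fx=5,fy=5,interpolation=cv2.INTER_CUBIC))
E
```

```text
t: 17.25
eef_pos: [0.4784, 0.1828, 0.0373]
tool_rot: [[-0.1, 0.002, -0.995], [0.995, 0.0, -0.1], [0.0, -1.0, -0.002]]
ft_force: [-0.2, 0.6, -1.0]
gripper_width: 0.484
```

View pics/s6.png

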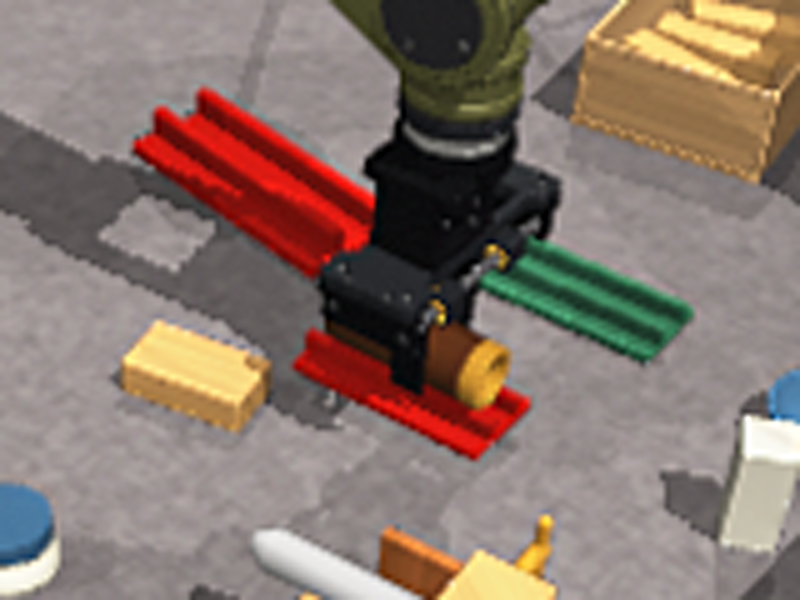

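The cap sits over the small red rest, with its mouth ring at (485,372) near the rest's end and inside it. I go down a little more.

```bash
python3 -m jog '0 0.01 0 0 30; 0 0 0 0 30; 0 0 0 0 30'
```

```text
t: 17.6
eef_pos: [0.4776, 0.1831, 0.0356]
tool_rot: [[-0.101, 0.001, -0.995], [0.995, 0.0, -0.101], [0.0, -1.0, -0.001]]
ft_force: [0.0, 0.2, -0.6]
gripper_width: 0.483
```

Now I release and retreat upward.

```bash
python3 -m jog '0 0.005 0 0 50; 0 0 0 0 60; 0 0 0 0 75; 0 0 0 0 75; 0 0 0 0 75; 0 0 0 0 75; 0 -0.2 0 0 75; 0 -0.4 0 0 75; 0 -0.4 0 0 75; 0 -0.4 0 0 75; 0 -0.4 0 0 75; 0 0 0 0 75' && python3 -m jog '-0.4 0 -0.4 0 75; -0.4 0 -0.4 0 75; -0.4 0 -0.4 0 75; 0 0 0 0 75; 0 0 0 0 75; 0 0 0 0 75'
python3 - <<'E'
from h import *
im=arm.camera('top');cv2.imwrite('pics/t7r.png',im)
s=arm.camera('scene')
a=cv2.resize(s[110:270,150:390],(600,400),interpolation=cv2.INTER_CUBIC)
b=cv2.resize(im[110:270,100:400],(375,200),interpolation=cv2.INTER_CUBIC)
c=np.zeros((600,600,3),np.uint8);c[:400]=a;c[400:,:375]=b;cv2.imwrite('pics/f7.png',c)
E
```

```text
t: 18.8
eef_pos: [0.4809, 0.1839, 0.2222]
tool_rot: [[-0.101, 0.012, -0.995], [0.995, 0.003, -0.101], [0.002, -1.0, -0.013]]
ft_force: [0.5, 0.4, 0.2]
gripper_width: 0.79
t: 19.4
eef_pos: [0.5927, 0.0885, 0.2138]
tool_rot: [[-0.101, -0.002, -0.995], [0.995, 0.0, -0.101], [0.0, -1.0, 0.002]]
ft_force: [-0.5, -0.5, -0.1]
gripper_width: 0.786
```

View pics/f7.png

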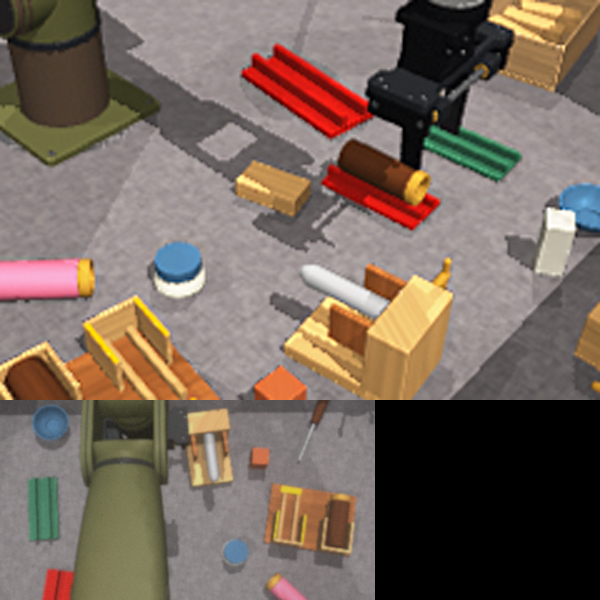

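The cap lies lengthwise in the small red rest, with its ring at (418,187). The pin is bare and everything else stands where it was, so I hand the job in.

```bash
python3 -c "
from workcell import arm
print(arm.close_job())"
```

```text
the job is handed in; nothing more can be done
None
```

The cap from the yellow-marked lane stopped short on the pin, so I laid it lengthwise in the smaller red rest and handed the job in at about 19.5 s of the 59 s allowed.

- **Test on the pin:** the cap stopped with about 80 mm on the pin, roughly 30 mm short of the block, with an 8 N reaction. I let go and it rested there by itself. Retaken near its tail and pushed again at 23 N, it went no further than about 2 mm, which I put down to the arm flexing. I let go once more before drawing it off.
- **Final checks:** the last picture shows the cap lying in the small red rest with its mouth inside the end. The pin was bare, the other cap was still in its plain lane, and the gripper was clear. No other object looked moved.
- **Disagreement:** camera estimates of the red rest's sideways position differed by about 4 mm. I settled it by measuring the rail edges. In the final top view the arm hid the red rest, so only the scene camera confirms the placing.

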